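Slide a steel plate out over the end of the work rest for deburring

ROBOT

A 6-joint arm with a two-finger parallel gripper is mounted at the origin on a cart in front of the work surface, level with it; the furniture and walls round the work are solid. World frame = base frame: x ahead of the robot, y to its left, z up, the work surface at z = 0. Lengths are in m, angles in rad, forces in N, time in s.
With the tool pointing down it reaches from about 0.25 to 0.725 m from the base axis. Payload 9.7 kg.
Tool frame: the origin (TCP) lies on the front face of the gripper's body, between the roots of the fingers; the fingertips stand 73 mm ahead of it and the grasp point (between the pads) lies 54 mm ahead of it; z points along the fingers, y is the line along which they close (so a half turn about z gives the same grasp; the last joint's range is limited). The gripper opens to 85 mm and grips with 20 to 120 N. Pads are 22 mm wide; open, the fingers measure 114 mm over their backs; the gripper's body (76 mm by 85 mm) begins 54 mm behind the grasp point. The pads swing forward as they close: fully open they stand 13 mm farther back than shut.
Start: joints at [-1.17, 0.087, 0.176, 1.66, 0, 1.571], TCP at [0.215, -0.506, 0.304] pointing down, gripper open.
Joint ranges: [-3.13, 3.13], [-0.85, 1.81], [-1.15, 1.24], [-2.2, 2.28], [-1.44, 1.52], [-3.14, 3.14]. Speed limits (rad/s): [2.22, 2.22, 2.57, 3.14, 3.14, 3.14].

INTERFACE

Orientations are given as [roll, pitch, yaw] about the fixed x, y, z axes, in that order (R = Rz(yaw) Ry(pitch) Rx(roll)).
In Python, from bench import ctrl gives the robot as it stands.
- The arm moves only by the shell command python3 -m pendant 'ROWS' [FORCE]. ROWS is JSON, a list of rows, each an object of numbers: "dx", "dy", "dz": the shift along the tool's x, y, z in cm; "wx", "wy", "wz": the turn, a rotation vector about the tool's x, y, z in degrees; "fingers": the finger opening in cm, from 0 to 8.54. A call has 1 to 8 rows; each row shifts and turns the commanded pose from where the row before left it, along the tool's axes as they then stand; what a row does not reach is not made up. A row lasts 1/8 s, in which the tool goes at most 62.5 mm and 10.7 degrees, less where a joint would pass 70% of its speed; a pose out of reach is approached as far as the arm can. A call is refused whole if a number of a shift passes 6.25 or a number of a turn 10.7, either way. A call with a gripper value outside its range is refused whole. The fingers move at their own pace and stop on an object; FORCE is the grip in N (left out, the last holds). Time passes only in rows, so rows that do not move let the fingers close. It gives the time, the measured TCP pose, the force, the opening and the grip force at its end, in the units of the state.
- ctrl.read_state(): the state, without advancing time (a new reading comes with each control period).
- ctrl.camera(name): name is "scene" or "side" or "wrist"; returns a dict with "image" (420x560x3 uint8, red, green, blue), "K" (3x3 intrinsics, pixels), "R" (3x3) and "t" (3): a world point X has camera coordinates R X + t. Camera axes: x right, y down, z forward; pixel columns grow to the right and rows downward; lengths in m; the calibration is good to about 2 mm. The wrist camera is an equidistant fisheye: a pixel r from the principal point sees the ray r / f radians off the axis. A picture is of the moment at which its call begins. There is no depth.
- ctrl.hand_in(): hands the job in; it is judged then, once.
Trained networks look in a picture, given as the dict that the camera call returned (one of the last four; its "shot" number tells which), for a name from the list of things; names that differ only in an ending like _2 or _b are one class to them, and where a whole thing is asked for, a point or a joint stands for the part that bears it (a point fixed in the world has none). Each returns a list of dicts, best first, with "p" (0 to 1); they miss things now and then, are a little off and sometimes report something else, mostly with a low value. They report only what shows in the picture. A call takes as long as a camera call. They do not tell look-alikes from the thing itself.
- ctrl.recognise(picture, target): "rect" ([centre column, centre row, width, height] in pixels, round what is visible of it).
- ctrl.cut_out(picture, target): "mask" (420x560 bool, what is visible of it) and "rect" ([centre column, centre row, width, height] in pixels, round what is visible of it).
- ctrl.pinpoint(picture, target): "location" ([column, row] in pixels: a listed point, or the origin of a listed thing).
The state is a dict: "time_s": time; "joint_positions": joint angles; "qd": joint speeds; "tau": joint torques, N m; "eef_pos": TCP position; "tool_rot": TCP orientation; "contact_force": force on the tool from outside, world axes, zero at the start; "ft_torque": the same for the moment, N m; "grip_width": opening from 0.0 (shut) to 1.0 (fully open); "grasp_force": force on a finger pad.
Only numpy, scipy, OpenCV 4.12 (cv2) and the standard library are available. Lean on these libraries where they do the work, as an engineer would, in place of code of your own. Each camera call takes 0.05 s, during which the arm holds its last target. There are 200 camera calls.

TASK

Get the rectangular steel plate on the raised work rest ready for deburring: pushing it with the fingertips only, without picking it up, bring it flat against the fence and slide it along so that it sticks out about 30 mm past the end of the rest beside which the square steel tube lies. Leave the tube, the tub at the other end and the wrench behind the fence where they are.

Things in the scene. Friction and masses are not known exactly. Their poses are not given: they have to be found in the camera images.
- plate: Dark flat rectangular steel offcut, 100 x 75 x 8 mm, 0.33 to 0.66 kg, lying flat and loose on the work rest. Origin: centre of its underside. Its x axis runs along its 100 mm length, which lies roughly along the rest (y of the rest), at first up to 0.2 rad askew and 10 to 35 mm short of the fence; z is up.
- work_rest: Low steel bench rest, fixed to the table. Its level top, the ledge, is 60 mm above the table, 220 mm long along its y (-110 to +110 mm), open at both ends; along its x the ledge runs from the front edge at -85 mm (robot side) to the fence at +50 mm. Origin: at table height under the middle of the length; x points away from the robot square to the fence, y to the left along the ledge, z up.
- left_end (a point): Point on the ledge's top edge at its left end (+y of the rest), at x = 0 of the rest, 60 mm above the table.
- right_end (a point): Point on the ledge's top edge at its right end (-y of the rest), at x = 0 of the rest, 60 mm above the table.
- fence_face (a point): Foot of the fence's face (robot side) at mid length, at ledge height. The fence is a bar 12 mm thick along the whole far side, 14 mm above the ledge (bolt heads 17 mm). The plate flat against it has its centre at x = +12.5 mm of the rest; it sticks out 30 mm past an end with its centre at y = +90 or -90 mm of the rest.
- square_tube: Dark square steel tube offcut, 85 x 40 x 40 mm, loose on the table beyond one end of the work rest (left or right, it varies), about 60 mm clear of it; it shows past which end the plate must stick out. Origin: centre of its underside; x along its length.
- gel_tub: Small round blue tub with a lid, 68 mm across and 48 mm high, loose on the table beyond the other end of the rest. Origin: centre of its underside. To be left alone.
- wrench: Bright combination wrench, 31 x 167 x 9 mm, loose on the table, its centre about 45 mm behind the back of the fence; origin: centre of its underside, y along its length. To be left alone.
There are look-alikes about, which are no part of the job. There is more than one size of the plate; the one meant has the size given above. What is shaped like the square_tube but purple is not meant.

How it is judged:
By the outcome, as a careful person would: the job done as asked, in the order asked, and still so for the second after the job is handed in, with the robot touching nothing.
It also fails if it takes over 59 s, if anything falls off the work surface, if the arm or the gripper's body presses on something with over 40 N, if the wrist force passes 120 N, or if a joint passes its speed limit or range.

## Working session

There is one attempt and no reset: what is moved stays moved. The work goes in short steps, Python scripts to look and compute and a shell command to move; the robot and the scene stay as the last step left them, time stands still between calls to the robot, and variables do not carry over. Pictures are saved under pics/ and viewed, at most 10 in all, crops included, and the job is handed in when it is done.

```bash
mkdir -p pics; cat > h.py <<'E'
import numpy as np, cv2
from bench import ctrl
def ray(c,u,v):
    R,t,K=map(np.array,(c["R"],c["t"],c["K"])); o=-R.T@t
    d=R.T@np.array([(u-K[0,2])/K[0,0],(v-K[1,2])/K[1,1],1]); return o,d
def at(c,u,v,z):
    o,d=ray(c,u,v); return o+d*(z-o[2])/d[2]
def px(c,X):
    q=np.array(c["R"])@np.array(X)+np.array(c["t"]); p=np.array(c["K"])@q; return p[:2]/p[2]
E
python3 - <<'E'
from h import *
np.set_printoptions(precision=3,suppress=True)
Z=dict(plate=.06,left_end=.06,right_end=.06,fence_face=.06,square_tube=0,gel_tub=0,wrench=0,work_rest=0)
for n in("scene","side"):
    c=ctrl.camera(n); cv2.imwrite(f"pics/{n}.png",c["image"][:,:,::-1])
    print(n,-np.array(c["R"]).T@np.array(c["t"]))
    for k,z in Z.items():
        for r in ctrl.pinpoint(c,k)[:3]: print(k,round(r["p"],2),np.round(r["location"]),at(c,*r["location"],z)[:2])
E
```

```text
scene [ 0.289 -0.545  0.626]
plate 0.8 [209. 212.] [0.45 0.11]
plate 0.62 [280. 240.] [ 0.541 -0.03 ]
left_end 0.78 [279. 202.] [0.591 0.072]
right_end 0.55 [300. 281.] [ 0.528 -0.134]
fence_face 0.81 [312. 233.] [ 0.604 -0.041]
fence_face 0.34 [266. 202.] [0.565 0.085]
square_tube 0.83 [265. 200.] [0.595 0.158]
square_tube 0.69 [284. 173.] [0.684 0.233]
gel_tub 0.56 [303. 340.] [ 0.497 -0.203]
wrench 0.6 [338. 254.] [ 0.656 -0.063]
work_rest 0.97 [286. 258.] [ 0.555 -0.025]
side [0.6   0.8   0.615]
plate 0.81 [300. 209.] [ 0.543 -0.022]
plate 0.79 [346. 303.] [0.487 0.251]
left_end 0.61 [281. 240.] [0.586 0.079]
right_end 0.74 [304. 182.] [ 0.528 -0.133]
right_end 0.71 [292. 231.] [0.563 0.054]
fence_face 0.98 [272. 204.] [ 0.603 -0.047]
square_tube 0.97 [221. 327.] [0.694 0.239]
square_tube 0.8 [278. 293.] [0.596 0.162]
gel_tub 0.91 [313. 190.] [ 0.501 -0.195]
wrench 0.69 [249. 222.] [ 0.654 -0.067]
work_rest 0.59 [293. 232.] [ 0.559 -0.026]
```

View pics/scene.png

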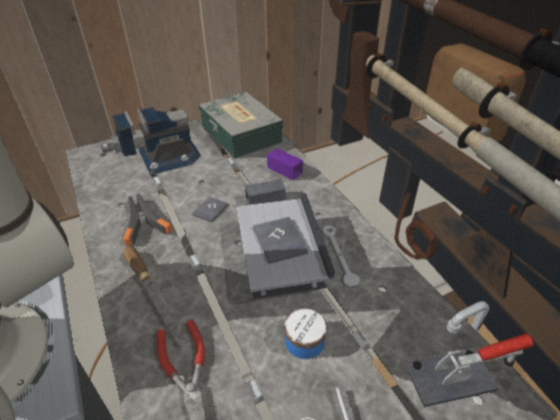

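View pics/side.png

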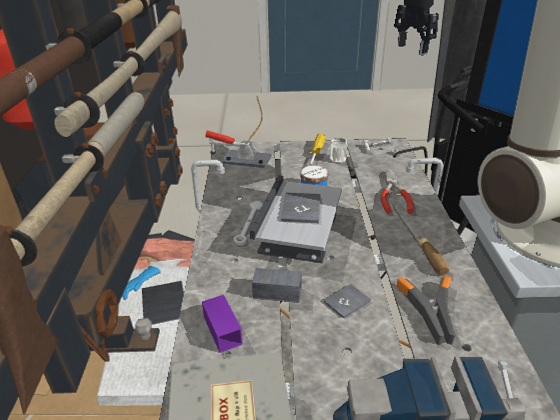

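The tube is at the left end of the rest (side ≈ 278,285), so the plate has to go to +y of the rest. The plate lies mid-rest (scene 280,240; side 300,209). Next I measure its pose in the rest frame.

```bash
cat >> h.py <<'E'
O=np.array([.5578,-.029]); TH=-np.arctan2(.0595,.209)
ex=np.array([np.cos(TH),np.sin(TH)]); ey=np.array([-ex[1],ex[0]])
def rest(p): d=np.array(p)[:2]-O; return np.array([d@ex,d@ey])
def plate(n,zt=.068):
    c=ctrl.camera(n)
    for r in ctrl.cut_out(c,"plate")[:3]:
        ys,xs=np.nonzero(r["mask"]); P=np.array([rest(at(c,u,v,zt)) for u,v in zip(xs,ys)])
        (m,s,a)=cv2.minAreaRect((P*1000).astype(np.float32)); print(n,round(r["p"],2),np.round(r["rect"]),"rest mm",np.round(m,1),np.round(s,1),round(a,1))
    return c
E
python3 - <<'E'
from h import *
np.set_printoptions(precision=3,suppress=True)
print(TH)
for n in("scene","side"):
    c=plate(n)
    I=c["image"][:,:,::-1].copy()
    for b in((-85,-110),(-85,110),(50,-110),(50,110)):
        q=px(c,[*(O+ex*b[0]/1e3+ey*b[1]/1e3),.06]); cv2.circle(I,tuple(int(x*16) for x in q),24,(0,0,255),-1,16,4)
    u,v=(280,240) if n=="scene" else (300,215)
    cv2.imwrite(f"pics/{n}2.png",cv2.resize(I[v-70:v+70,u-90:u+90],None,fx=4,fy=4,interpolation=2))
s=ctrl.read_state(); print(s["eef_pos"],s["tool_rot"],s["time_s"],s["grip_width"],s["contact_force"])
E
```

```text
-0.27735149241188123
scene 0.98 [211. 211.  32.  22.] rest mm [-140.5  102.8] [62.2 46.2] 50.7
scene 0.61 [283. 241.  54.  47.] rest mm [-17.3  -9.7] [ 74.4 107.1] 8.7
scene 0.37 [284. 246.  96. 108.] rest mm [-11.9 -13.1] [151.5 252.6] 0.2
side 0.95 [301. 208.  48.  28.] rest mm [-18.7   6.4] [ 74.1 112. ] 6.7
side 0.66 [294. 221.  93.  86.] rest mm [-15.1  31.1] [279.3 156.3] 89.6
side 0.57 [349. 301.  44.  32.] rest mm [-145.9  251.2] [63.5 49.7] 51.7
[ 0.215 -0.506  0.304] [-3.142 -0.     0.401] 1.1 0.9976547127479019 [0.23  0.988 0.346]
```

View pics/scene2.png

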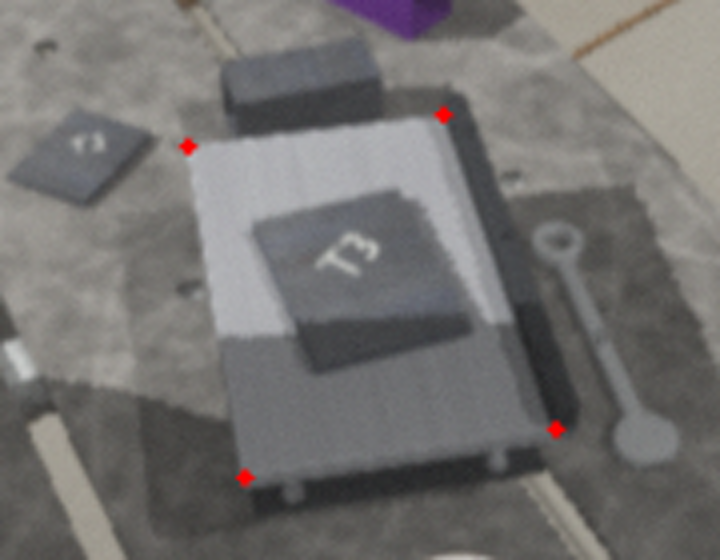

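View pics/side2.png

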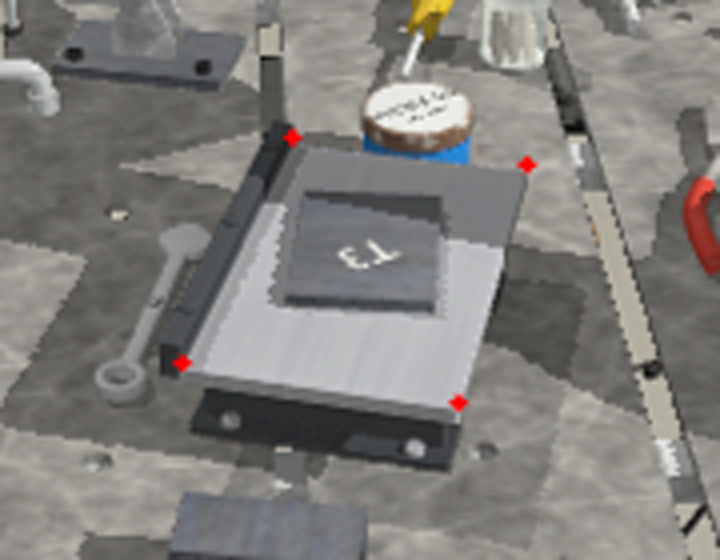

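The calibrated rest corners fit both pictures. The plate is centred at about (-18, -1) mm in the rest frame, roughly 8° CCW. I turn the tool to the rest's yaw, then go in front of the plate.

```bash
python3 -m pendant '[{"wz":9.7,"fingers":5},{"wz":9.7},{"wz":9.7},{"wz":9.7},{"dx":0.8,"dy":-4},{"dx":0.8,"dy":-4},{"dx":0.8,"dy":-4},{"dx":0.8,"dy":-4}]' 20
python3 -m pendant '[{"dx":0.8,"dy":-4},{"dx":0.8,"dy":-4},{"dx":0.8,"dy":-4},{"dx":0.8,"dy":-4},{"dx":0.8,"dy":-4},{"dx":0.8,"dy":-4},{"dx":0.8,"dy":-4},{"dx":0.8,"dy":-4}]'
cat >> h.py <<'E'
def tell():
    s=ctrl.read_state(); f=np.array(s["contact_force"]); p=np.array(s["eef_pos"])
    print("t",round(s["time_s"],2),"TCP rest mm",np.round(rest(p)*1e3,1),"z",round(p[2]*1e3,1),"rot deg",np.round(np.degrees(np.array(s["tool_rot"])-[0,0,TH]),2),"F rest",np.round([f[:2]@ex,f[:2]@ey,f[2]],1),"open",round(s["grip_width"],2))
E
python3 -c "from h import *;tell()"
```

```text
t 1.1 TCP rest mm [-199.4 -553.1] z 303.9 rot deg [-180.     -0.     38.86] F rest [-0.   1.   0.3] open 1.0schema error: expected keys dx, dy, dz, wx, wy, wz, fingers
schema error: expected keys dx, dy, dz, wx, wy, wz, fingers
```

```bash
python3 -m pendant '[{"dx":0,"dy":0,"dz":0,"wx":0,"wy":0,"wz":9.7,"fingers":5},{"dx":0,"dy":0,"dz":0,"wx":0,"wy":0,"wz":9.7,"fingers":5},{"dx":0,"dy":0,"dz":0,"wx":0,"wy":0,"wz":9.7,"fingers":5},{"dx":0,"dy":0,"dz":0,"wx":0,"wy":0,"wz":9.7,"fingers":5},{"dx":0.8,"dy":-4,"dz":0,"wx":0,"wy":0,"wz":0,"fingers":5},{"dx":0.8,"dy":-4,"dz":0,"wx":0,"wy":0,"wz":0,"fingers":5},{"dx":0.8,"dy":-4,"dz":0,"wx":0,"wy":0,"wz":0,"fingers":5},{"dx":0.8,"dy":-4,"dz":0,"wx":0,"wy":0,"wz":0,"fingers":5}]' 20
python3 -m pendant '[{"dx":0.8,"dy":-5,"dz":0,"wx":0,"wy":0,"wz":0,"fingers":5},{"dx":0.8,"dy":-5,"dz":0,"wx":0,"wy":0,"wz":0,"fingers":5},{"dx":0.8,"dy":-5,"dz":0,"wx":0,"wy":0,"wz":0,"fingers":5},{"dx":0.8,"dy":-5,"dz":0,"wx":0,"wy":0,"wz":0,"fingers":5},{"dx":0.8,"dy":-5,"dz":0,"wx":0,"wy":0,"wz":0,"fingers":5},{"dx":0.8,"dy":-5,"dz":0,"wx":0,"wy":0,"wz":0,"fingers":5},{"dx":0.8,"dy":-5,"dz":0,"wx":0,"wy":0,"wz":0,"fingers":5},{"dx":0,"dy":0,"dz":0,"wx":0,"wy":0,"wz":0,"fingers":5}]'
python3 -c "from h import *;tell()"
```

```text
time_s: 2.1
eef_pos: [0.2894, -0.3601, 0.304]
tool_rot: [3.141, -0.0, -0.277]
contact_force: [0.8, 0.8, -1.0]
grip_width: 0.583
grasp_force: 0.0
time_s: 3.1
eef_pos: [0.4265, -0.0873, 0.3044]
tool_rot: [-3.106, 0.001, -0.218]
contact_force: [0.2, -0.5, -0.2]
grip_width: 0.587
grasp_force: 0.0
t 3.1 TCP rest mm [-110.3  -92. ] z 304.4 rot deg [-1.7795e+02  5.0000e-02  3.3800e+00] F rest [ 0.4 -0.4 -0.2] open 0.59
```

```bash
python3 -m pendant '[{"dx":0.5,"dy":-1.5,"dz":1,"wx":-1,"wy":0,"wz":1.7,"fingers":5},{"dx":0.5,"dy":-1.5,"dz":1,"wx":-1,"wy":0,"wz":1.7,"fingers":5},{"dx":0.5,"dy":-1.5,"dz":1,"wx":0,"wy":0,"wz":0,"fingers":5},{"dx":0.5,"dy":-1.5,"dz":1,"wx":0,"wy":0,"wz":0,"fingers":5},{"dx":0.5,"dy":-1.5,"dz":1,"wx":0,"wy":0,"wz":0,"fingers":5},{"dx":0.4,"dy":-1.5,"dz":1,"wx":0,"wy":0,"wz":0,"fingers":5},{"dx":0,"dy":0,"dz":1,"wx":0,"wy":0,"wz":0,"fingers":5},{"dx":0,"dy":0,"dz":0,"wx":0,"wy":0,"wz":0,"fingers":5}]'
python3 -c "from h import *;tell()"
```

```text
time_s: 4.1
eef_pos: [0.4578, -0.0762, 0.2368]
tool_rot: [-3.088, 0.004, -0.189]
contact_force: [-0.3, -0.2, 0.1]
grip_width: 0.586
grasp_force: 0.0
t 4.1 TCP rest mm [-83.3 -72.8] z 236.8 rot deg [-176.93    0.22    5.09] F rest [-0.3 -0.3  0.1] open 0.59
```

```bash
python3 -c "
from h import *
print(np.round(ctrl.read_state()['joint_positions'],3),np.round(ctrl.read_state()['qd'],3))"
```

```text
[-0.19  -0.13  -0.168  1.537  0.053  3.141] [-0.003 -0.008  0.022  0.014  0.001  0.001]
```

Joint 6 is at its limit, so I use the half-turned orientation instead (tool x = −rest x, tool y = +rest y).

```bash
python3 -m pendant '[{"dx":0,"dy":0,"dz":0,"wx":0,"wy":0,"wz":-10,"fingers":5},{"dx":0,"dy":0,"dz":0,"wx":0,"wy":0,"wz":-10,"fingers":5},{"dx":0,"dy":0,"dz":0,"wx":0,"wy":0,"wz":-10,"fingers":5},{"dx":0,"dy":0,"dz":0,"wx":0,"wy":0,"wz":-10,"fingers":5},{"dx":0,"dy":0,"dz":0,"wx":0,"wy":0,"wz":-10,"fingers":5},{"dx":0,"dy":0,"dz":0,"wx":0,"wy":0,"wz":-10,"fingers":5},{"dx":0,"dy":0,"dz":0,"wx":0,"wy":0,"wz":-10,"fingers":5},{"dx":0,"dy":0,"dz":0,"wx":0,"wy":0,"wz":-10,"fingers":5}]'
python3 -m pendant '[{"dx":0,"dy":0,"dz":0,"wx":0,"wy":0,"wz":-10,"fingers":5},{"dx":0,"dy":0,"dz":0,"wx":0,"wy":0,"wz":-10,"fingers":5},{"dx":0,"dy":0,"dz":0,"wx":0,"wy":0,"wz":-10,"fingers":5},{"dx":0,"dy":0,"dz":0,"wx":0,"wy":0,"wz":-10,"fingers":5},{"dx":0,"dy":0,"dz":0,"wx":0,"wy":0,"wz":-10,"fingers":5},{"dx":0,"dy":0,"dz":0,"wx":0,"wy":0,"wz":-10,"fingers":5},{"dx":0,"dy":0,"dz":0,"wx":0,"wy":0,"wz":-10,"fingers":5},{"dx":0,"dy":0,"dz":0,"wx":0,"wy":0,"wz":-10,"fingers":5}]'
python3 -c "from h import *;tell()"
```

```text
time_s: 5.1
eef_pos: [0.4581, -0.0766, 0.2382]
tool_rot: [-3.131, -0.052, 1.213]
contact_force: [-0.2, -0.2, 0.2]
grip_width: 0.585
grasp_force: 0.0
time_s: 6.1
eef_pos: [0.4581, -0.0766, 0.2382]
tool_rot: [3.092, -0.02, 2.61]
contact_force: [1.0, 0.4, -0.9]
grip_width: 0.585
grasp_force: 0.0
t 6.1 TCP rest mm [-82.9 -73. ] z 238.2 rot deg [177.14  -1.12 165.41] F rest [ 0.8  0.7 -0.9] open 0.59
```

```bash
cat >> h.py <<'E'
from scipy.spatial.transform import Rotation as Ro
def need(x,y,z,yaw):
    tell(); s=ctrl.read_state(); A=Ro.from_euler("xyz",s["tool_rot"]); B=Ro.from_euler("xyz",[np.pi,0,TH+np.radians(yaw)])
    g=np.array([*(O+ex*x/1e3+ey*y/1e3),z/1e3])
    print("turn deg",np.round(np.degrees((A.inv()*B).as_rotvec()),2),"shift cm in target axes",np.round(B.inv().apply(g-s["eef_pos"])*100,2))
E
python3 -c "from h import *;need(-80,0,160,180)"
```

```text
t 6.1 TCP rest mm [-82.9 -73. ] z 238.2 rot deg [177.14  -1.12 165.41] F rest [ 0.8  0.7 -0.9] open 0.59
turn deg [  2.98  -0.75 -14.61] shift cm in target axes [-0.29  7.3   7.82]
```

```bash
python3 -m pendant '[{"dx":0,"dy":0,"dz":0,"wx":1.5,"wy":-0.4,"wz":-7.3,"fingers":5},{"dx":0,"dy":0,"dz":0,"wx":1.5,"wy":-0.4,"wz":-7.3,"fingers":5},{"dx":0,"dy":2.4,"dz":0,"wx":0,"wy":0,"wz":0,"fingers":5},{"dx":0,"dy":2.4,"dz":0,"wx":0,"wy":0,"wz":0,"fingers":5},{"dx":-0.3,"dy":2.5,"dz":2,"wx":0,"wy":0,"wz":0,"fingers":5},{"dx":0,"dy":0,"dz":3,"wx":0,"wy":0,"wz":0,"fingers":5},{"dx":0,"dy":0,"dz":2.8,"wx":0,"wy":0,"wz":0,"fingers":5},{"dx":0,"dy":0,"dz":0,"wx":0,"wy":0,"wz":0,"fingers":5}]'
python3 - <<'E'
from h import *
need(-80,0,135,180)
c=ctrl.camera("scene");cv2.imwrite("pics/a.png",cv2.resize(c["image"][150:300,180:380,::-1],None,fx=4,fy=4))
E
```

```text
time_s: 7.1
eef_pos: [0.4804, -0.0072, 0.1583]
tool_rot: [-3.14, -0.003, 2.858]
contact_force: [0.4, -0.4, 0.5]
grip_width: 0.588
grasp_force: 0.0
t 7.1 TCP rest mm [-80.4  -0.3] z 158.3 rot deg [-179.93   -0.18  179.67] F rest [ 0.5 -0.3  0.5] open 0.59
turn deg [-0.07 -0.18 -0.33] shift cm in target axes [-0.04  0.03  2.33]
```

View pics/a.png

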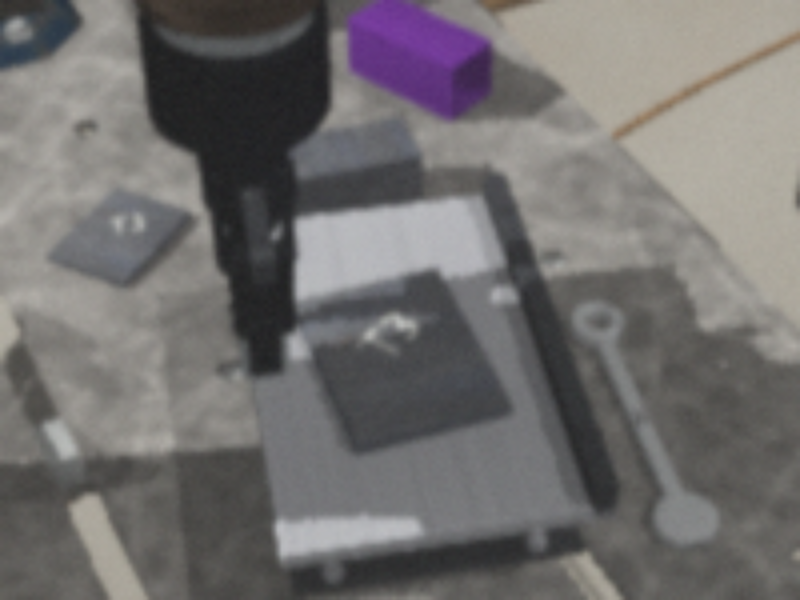

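The fingers are in front of the plate and clear of it (near finger tip at crop 265,370). I lower in small steps until the ledge is felt.

```bash
python3 -m pendant '[{"dx":0,"dy":0,"dz":1.2,"wx":0,"wy":-0.2,"wz":-0.3,"fingers":5},{"dx":0,"dy":0,"dz":1,"wx":0,"wy":0,"wz":0,"fingers":5},{"dx":0,"dy":0,"dz":0,"wx":0,"wy":0,"wz":0,"fingers":5}]'
for i in 1 2 3; do python3 -m pendant '[{"dx":0,"dy":0,"dz":0.15,"wx":0,"wy":0,"wz":0,"fingers":5},{"dx":0,"dy":0,"dz":0,"wx":0,"wy":0,"wz":0,"fingers":5}]' | egrep 'eef|contact'; done
python3 -c "from h import *;tell()"
```

```text
time_s: 7.52
eef_pos: [0.481, -0.0072, 0.137]
tool_rot: [-3.141, 0.002, 2.864]
contact_force: [-0.2, -0.1, 0.5]
grip_width: 0.585
grasp_force: 0.0
eef_pos: [0.4815, -0.0072, 0.1364]
contact_force: [0.1, 0.5, 0.0]
eef_pos: [0.4814, -0.0072, 0.1346]
contact_force: [-1.0, 0.0, -0.9]
eef_pos: [0.4813, -0.0072, 0.133]
contact_force: [-0.2, 0.4, -0.5]
t 8.28 TCP rest mm [-79.5   0. ] z 133.0 rot deg [-1.7997e+02  1.7000e-01  1.7997e+02] F rest [-0.3  0.3 -0.5] open 0.59
```

```bash
for i in 1 2 3; do python3 -m pendant '[{"dx":0,"dy":0,"dz":0.15,"wx":0,"wy":0,"wz":0,"fingers":5},{"dx":0,"dy":0,"dz":0,"wx":0,"wy":0,"wz":0,"fingers":5}]' | egrep 'eef|contact'; done
```

```text
eef_pos: [0.4814, -0.0072, 0.1315]
contact_force: [-0.1, 0.3, -0.6]
eef_pos: [0.4814, -0.0072, 0.1301]
contact_force: [-0.6, -0.2, -0.2]
eef_pos: [0.4815, -0.0072, 0.1296]
contact_force: [-4.0, -0.7, 7.8]
```

```bash
python3 -m pendant '[{"dx":0,"dy":0,"dz":-0.35,"wx":0,"wy":0,"wz":0,"fingers":5},{"dx":-0.5,"dy":0,"dz":0,"wx":0,"wy":0,"wz":0,"fingers":5},{"dx":-0.5,"dy":0,"dz":0,"wx":0,"wy":0,"wz":0,"fingers":5},{"dx":-0.5,"dy":0,"dz":0,"wx":0,"wy":0,"wz":0,"fingers":5},{"dx":-0.5,"dy":0,"dz":0,"wx":0,"wy":0,"wz":0,"fingers":5},{"dx":-0.5,"dy":0,"dz":0,"wx":0,"wy":0,"wz":0,"fingers":5},{"dx":-0.5,"dy":0,"dz":0,"wx":0,"wy":0,"wz":0,"fingers":5},{"dx":0,"dy":0,"dz":0,"wx":0,"wy":0,"wz":0,"fingers":5}]'
python3 -c "from h import *;tell()"
```

```text
time_s: 10.02
eef_pos: [0.5107, -0.0157, 0.1322]
tool_rot: [-3.141, 0.004, 2.863]
contact_force: [-0.5, -0.6, 0.9]
grip_width: 0.582
grasp_force: 0.0
t 10.03 TCP rest mm [-48.9  -0.1] z 132.2 rot deg [-179.96    0.21  179.96] F rest [-0.3 -0.7  0.9] open 0.58
```

```bash
python3 - <<'E'
from h import *
for n in("scene","side"): plate(n)
E
python3 -m pendant '[{"dx":-0.3,"dy":0,"dz":0,"wx":0,"wy":0,"wz":0,"fingers":5},{"dx":-0.3,"dy":0,"dz":0,"wx":0,"wy":0,"wz":0,"fingers":5},{"dx":-0.2,"dy":0,"dz":0,"wx":0,"wy":0,"wz":0,"fingers":5},{"dx":0,"dy":0,"dz":0,"wx":0,"wy":0,"wz":0,"fingers":5}]' | egrep 'contact'
for i in 1 2 3 ; do python3 -m pendant '[{"dx":-0.15,"dy":0,"dz":0,"wx":0,"wy":0,"wz":0,"fingers":5},{"dx":0,"dy":0,"dz":0,"wx":0,"wy":0,"wz":0,"fingers":5}]' | egrep 'contact'; done; python3 -c "from h import *;tell()"
```

```text
scene 0.93 [295. 240.  44.  42.] rest mm [ -1.5 -16.1] [ 75.7 106.1] 0.1
scene 0.58 [211. 211.  35.  28.] rest mm [-140.1  101.9] [63.1 47.9] 50.5
side 0.86 [350. 300.  43.  27.] rest mm [-146.3  252. ] [62.3 47.9] 51.5
side 0.67 [290. 206.  40.  29.] rest mm [-0.7 -0.7] [ 75.4 109.4] 0.3
contact_force: [-1.4, 0.3, 1.0]
contact_force: [-2.2, 0.4, 1.9]
contact_force: [-2.3, 1.1, 1.4]
contact_force: [-3.3, 0.3, 1.6]
t 11.47 TCP rest mm [-37.    0.1] z 132.2 rot deg [-1.7998e+02  1.7000e-01  1.7997e+02] F rest [-3.3 -0.6  1.6] open 0.58
```

```bash
for i in 1 2 3 4; do python3 -m pendant '[{"dx":-0.1,"dy":0,"dz":0,"wx":0,"wy":0,"wz":0,"fingers":5},{"dx":0,"dy":0,"dz":0,"wx":0,"wy":0,"wz":0,"fingers":5}]' | egrep 'contact'; done; python3 -c "
from h import *
tell()
for n in('scene','side'):
  c=plate(n); print(np.round([np.array(px(c,[*(O+.05*ex),.06]))],1))"
```

```text
contact_force: [-7.2, 2.8, 4.8]
contact_force: [-12.7, 4.6, 7.0]
contact_force: [-17.1, 5.9, 9.8]
contact_force: [-22.2, 7.1, 13.0]
t 12.47 TCP rest mm [-36.1   0.1] z 132.0 rot deg [-179.99   -0.24  180.01] F rest [-23.3   0.8  13. ] open 0.58
scene 0.71 [301. 239.  44.  47.] rest mm [ 11.  -16.4] [107.   75.3] 89.4
[[313.1 233.6]]
side 0.83 [284. 203.  42.  30.] rest mm [10.2 -0.8] [109.9  74.7] 89.8
side 0.65 [349. 302.  44.  31.] rest mm [-146.   251.6] [63.2 49. ] 51.7
side 0.32 [296. 219.  98.  87.] rest mm [-14.3  31.5] [280.2 156.7] 89.6
[[270.1 204.7]]
```

The plate is flat against the fence: the finger face is at x = −25 mm and the force rises as I press. Now I back off, rise, turn 90°, and go behind the right end of the plate.

```bash
python3 -m pendant '[{"dx":1,"dy":0,"dz":0,"wx":0,"wy":0,"wz":0,"fingers":5},{"dx":1,"dy":0,"dz":0,"wx":0,"wy":0,"wz":0,"fingers":5},{"dx":0,"dy":0,"dz":-3,"wx":0,"wy":0,"wz":0,"fingers":5},{"dx":0,"dy":-3,"dz":-3,"wx":0,"wy":0,"wz":0,"fingers":2},{"dx":0,"dy":-3,"dz":0,"wx":0,"wy":0,"wz":0,"fingers":2},{"dx":0,"dy":-3.5,"dz":0,"wx":0,"wy":0,"wz":0,"fingers":2},{"dx":0,"dy":0,"dz":0,"wx":0,"wy":0,"wz":10,"fingers":2},{"dx":0,"dy":0,"dz":0,"wx":0,"wy":0,"wz":10,"fingers":2}]' | egrep 'rot|contact'
python3 -m pendant '[{"dx":0,"dy":0,"dz":0,"wx":0,"wy":0,"wz":10,"fingers":2},{"dx":0,"dy":0,"dz":0,"wx":0,"wy":0,"wz":10,"fingers":2},{"dx":0,"dy":0,"dz":0,"wx":0,"wy":0,"wz":10,"fingers":2},{"dx":0,"dy":0,"dz":0,"wx":0,"wy":0,"wz":10,"fingers":2},{"dx":0,"dy":0,"dz":0,"wx":0,"wy":0,"wz":10,"fingers":2},{"dx":0,"dy":0,"dz":0,"wx":0,"wy":0,"wz":10,"fingers":2},{"dx":0,"dy":0,"dz":0,"wx":0,"wy":0,"wz":10,"fingers":2},{"dx":0,"dy":0,"dz":0,"wx":0,"wy":0,"wz":0,"fingers":2}]' | egrep 'rot|contact'
python3 -c "
from h import *
need(8,-93,138,90)
for n in('scene','side'):plate(n)"
```

```text
tool_rot: [3.141, 0.004, 2.508]
contact_force: [-0.2, -0.8, 0.4]
tool_rot: [3.138, 0.001, 1.294]
contact_force: [0.5, -0.4, -0.3]
t 14.68 TCP rest mm [-53.2 -95. ] z 192.4 rot deg [1.7977e+02 3.0000e-02 9.0040e+01] F rest [ 0.5 -0.2 -0.3] open 0.23
turn deg [0.23 0.03 0.04] shift cm in target axes [0.2  6.12 5.44]
scene 0.92 [301. 242.  38.  38.] rest mm [ 11.6 -21.7] [91.5 70. ] 89.7
scene 0.89 [209. 211.  35.  28.] rest mm [-140.5  102.8] [64.2 49.6] 50.6
side 0.91 [290. 205.  46.  28.] rest mm [9.6 0.3] [ 73.7 109.8] 0.3
side 0.87 [349. 301.  49.  33.] rest mm [-146.2  251.8] [64.2 49.5] 51.5
```

```bash
python3 -m pendant '[{"dx":0,"dy":3,"dz":0,"wx":0.2,"wy":0,"wz":0,"fingers":2},{"dx":0,"dy":3,"dz":0,"wx":0,"wy":0,"wz":0,"fingers":2},{"dx":0.2,"dy":0.1,"dz":2,"wx":0,"wy":0,"wz":0,"fingers":2},{"dx":0,"dy":0,"dz":2,"wx":0,"wy":0,"wz":0,"fingers":2},{"dx":0,"dy":0,"dz":1.4,"wx":0,"wy":0,"wz":0,"fingers":2},{"dx":0,"dy":0,"dz":0.2,"wx":0,"wy":0,"wz":0,"fingers":2},{"dx":0,"dy":0,"dz":0,"wx":0,"wy":0,"wz":0,"fingers":2}]' | egrep 'eef|contact'
for i in 1 2 ; do python3 -m pendant '[{"dx":0,"dy":0,"dz":0.15,"wx":0,"wy":0,"wz":0,"fingers":2},{"dx":0,"dy":0,"dz":0,"wx":0,"wy":0,"wz":0,"fingers":2}]' | egrep 'eef|contact'; done
python3 - <<'E'
from h import *
tell()
c=ctrl.camera("side");cv2.imwrite("pics/b.png",cv2.resize(c["image"][140:280,220:380,::-1],None,fx=4,fy=4))
E
```

```text
eef_pos: [0.54, -0.1206, 0.1369]
contact_force: [-0.6, -0.3, 0.4]
eef_pos: [0.54, -0.1206, 0.1353]
contact_force: [-0.2, 0.5, 0.1]
eef_pos: [0.5398, -0.1206, 0.1333]
contact_force: [-0.7, -0.2, 0.3]
t 16.25 TCP rest mm [  7.8 -93. ] z 133.3 rot deg [-1.7998e+02  2.0000e-02  8.9970e+01] F rest [-0.6 -0.4  0.3] open 0.24
```

View pics/b.png

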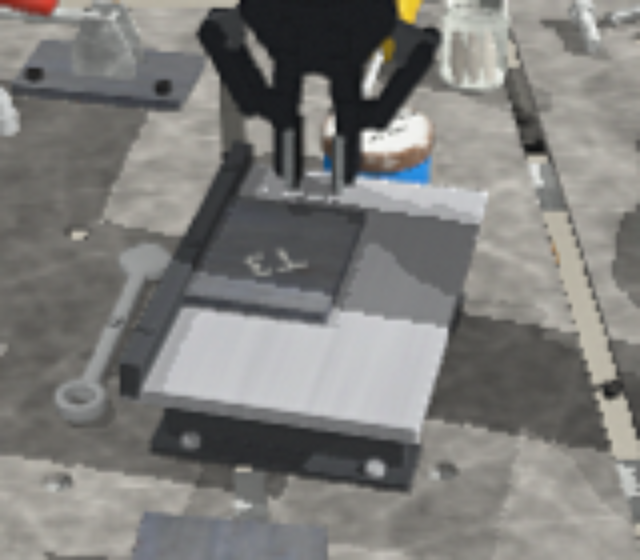

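The fingers stand just behind the far end of the plate (crop 315,185), and the plate is flush with the fence. I push it along +y.

```bash
python3 -m pendant '[{"dx":0.7,"dy":0,"dz":0,"wx":0,"wy":0,"wz":0,"fingers":2},{"dx":0.7,"dy":0,"dz":0,"wx":0,"wy":0,"wz":0,"fingers":2},{"dx":0.7,"dy":0,"dz":0,"wx":0,"wy":0,"wz":0,"fingers":2},{"dx":0.7,"dy":0,"dz":0,"wx":0,"wy":0,"wz":0,"fingers":2},{"dx":0.7,"dy":0,"dz":0,"wx":0,"wy":0,"wz":0,"fingers":2},{"dx":0.7,"dy":0,"dz":0,"wx":0,"wy":0,"wz":0,"fingers":2},{"dx":0.7,"dy":0,"dz":0,"wx":0,"wy":0,"wz":0,"fingers":2},{"dx":0.5,"dy":0,"dz":0,"wx":0,"wy":0,"wz":0,"fingers":2}]' | egrep 'contact'
python3 -c "
from h import *
need(8,29,133,90)
for n in('scene','side'):plate(n)"
```

```text
contact_force: [-1.0, -2.1, 0.8]
t 17.3 TCP rest mm [  7.9 -38.6] z 133.4 rot deg [-1.7999e+02  3.0000e-02  8.9980e+01] F rest [-0.3 -2.3  0.8] open 0.23
turn deg [-0.01  0.03 -0.02] shift cm in target axes [6.76 0.01 0.04]
scene 0.92 [209. 210.  32.  25.] rest mm [-136.1  102.7] [69.  50.7] 52.7
scene 0.6 [294. 234.  46.  36.] rest mm [13.8  3.9] [88.4 75.1] 81.7
side 0.92 [349. 301.  45.  29.] rest mm [-146.6  252. ] [66.  49.1] 50.9
side 0.74 [285. 214.  52.  33.] rest mm [ 8.8 31.8] [114.2  77.9] 88.4
```

```bash
python3 -m pendant '[{"dx":0.7,"dy":0,"dz":0,"wx":0,"wy":0,"wz":0,"fingers":2},{"dx":0.7,"dy":0,"dz":0,"wx":0,"wy":0,"wz":0,"fingers":2},{"dx":0.7,"dy":0,"dz":0,"wx":0,"wy":0,"wz":0,"fingers":2},{"dx":0.7,"dy":0,"dz":0,"wx":0,"wy":0,"wz":0,"fingers":2},{"dx":0.7,"dy":0,"dz":0,"wx":0,"wy":0,"wz":0,"fingers":2},{"dx":0.7,"dy":0,"dz":0,"wx":0,"wy":0,"wz":0,"fingers":2},{"dx":0.5,"dy":0,"dz":0,"wx":0,"wy":0,"wz":0,"fingers":2},{"dx":0.3,"dy":0,"dz":0,"wx":0,"wy":0,"wz":0,"fingers":2}]' | egrep 'contact'
python3 - <<'E'
from h import *
need(8,29,133,90)
c=plate("side");cv2.imwrite("pics/c.png",cv2.resize(c["image"][140:310,220:380,::-1],None,fx=4,fy=3.5))
E
```

```text
contact_force: [-0.6, -1.0, 0.4]
t 18.5 TCP rest mm [ 7.8 11.3] z 133.3 rot deg [-1.7999e+02  3.0000e-02  8.9990e+01] F rest [-0.3 -1.1  0.4] open 0.23
turn deg [-0.01  0.03 -0.01] shift cm in target axes [1.77 0.02 0.03]
side 0.95 [349. 302.  42.  30.] rest mm [-146.1  251.6] [62.9 46.1] 52.4
side 0.84 [280. 228.  50.  33.] rest mm [ 8.2 81. ] [112.3  77.4] 89.7
```

View pics/c.png

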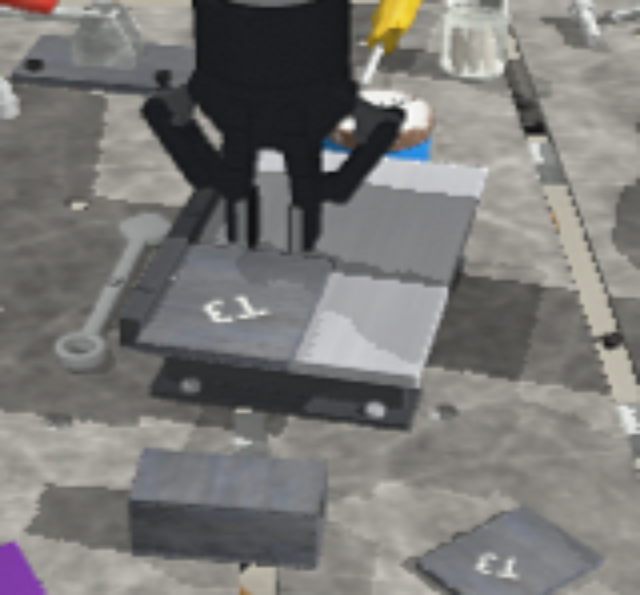

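The plate is flush with the fence and already just past the left end (crop 290,355). About 18 mm remain.

```bash
python3 -m pendant '[{"dx":0.5,"dy":0,"dz":0,"wx":0,"wy":0,"wz":0,"fingers":2},{"dx":0.5,"dy":0,"dz":0,"wx":0,"wy":0,"wz":0,"fingers":2},{"dx":0.4,"dy":0,"dz":0,"wx":0,"wy":0,"wz":0,"fingers":2},{"dx":0.2,"dy":0,"dz":0,"wx":0,"wy":0,"wz":0,"fingers":2},{"dx":0.2,"dy":0,"dz":0,"wx":0,"wy":0,"wz":0,"fingers":2},{"dx":0,"dy":0,"dz":0,"wx":0,"wy":0,"wz":0,"fingers":2}]' | egrep 'contact'
python3 -c "
from h import *
need(8,29,133,90)"
python3 -m pendant '[{"dx":-1,"dy":0,"dz":0,"wx":0,"wy":0,"wz":0,"fingers":2},{"dx":-2,"dy":0,"dz":0,"wx":0,"wy":0,"wz":0,"fingers":2},{"dx":-2,"dy":0,"dz":-3,"wx":0,"wy":0,"wz":0,"fingers":2},{"dx":0,"dy":0,"dz":-4,"wx":0,"wy":0,"wz":0,"fingers":2},{"dx":0,"dy":-4,"dz":-2,"wx":0,"wy":0,"wz":0,"fingers":2},{"dx":0,"dy":-4,"dz":0,"wx":0,"wy":0,"wz":0,"fingers":2},{"dx":0,"dy":-4,"dz":0,"wx":0,"wy":0,"wz":0,"fingers":2},{"dx":0,"dy":0,"dz":0,"wx":0,"wy":0,"wz":0,"fingers":2}]' | egrep 'contact'
python3 - <<'E'
from h import *
tell()
for n in("side","scene"):
    c=plate(n); I=c["image"][:,:,::-1].copy()
    u,v=(280,225) if n=="side" else (285,225)
    cv2.imwrite(f"pics/d{n}.png",cv2.resize(I[v-55:v+55,u-70:u+70],None,fx=5,fy=5,interpolation=2))
E
```

```text
contact_force: [-0.2, -0.3, 0.1]
t 19.35 TCP rest mm [ 7.9 29.2] z 133.3 rot deg [-179.99    0.     89.99] F rest [-0.1 -0.4  0.1] open 0.23
turn deg [-0.01  0.   -0.01] shift cm in target axes [-0.02  0.01  0.03]
contact_force: [0.5, -0.4, -0.1]
t 20.35 TCP rest mm [-113.9  -21.9] z 224.0 rot deg [1.7995e+02 1.0000e-02 8.9960e+01] F rest [ 0.5 -0.2 -0.1] open 0.23
side 0.66 [278. 232.  54.  34.] rest mm [ 9.3 98.2] [110.2  77.3] 89.8
side 0.64 [349. 303.  45.  34.] rest mm [-145.9  251.9] [64.5 49.1] 52.5
scene 0.87 [209. 213.  36.  21.] rest mm [-139.3  102.8] [64.6 47.8] 50.6
scene 0.6 [286. 206.  45.  41.] rest mm [10.8 85.2] [107.3  76. ] 89.9
```

View pics/dside.png

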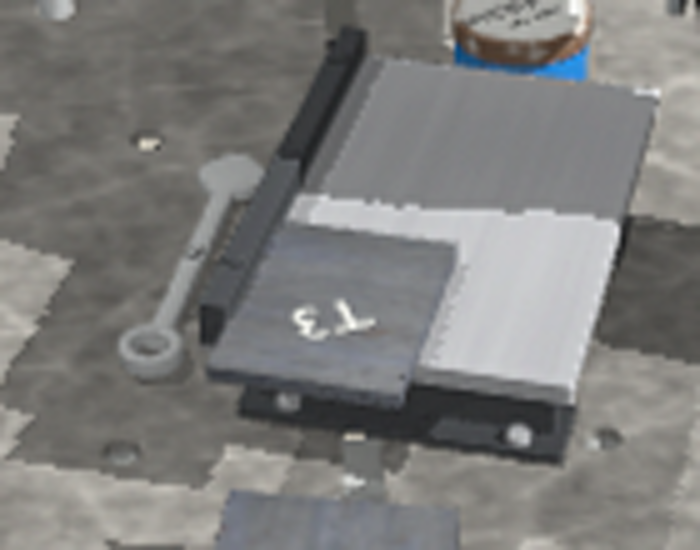

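View pics/dscene.png

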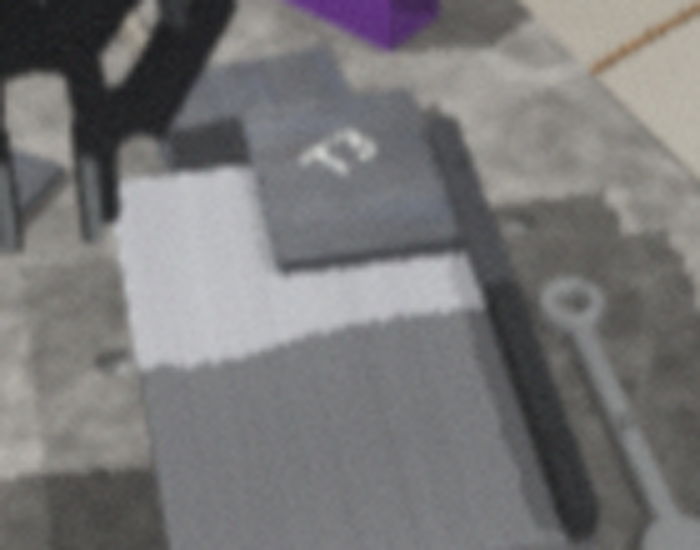

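Both pictures show the plate flush with the fence and past the left end. I check the overhang numerically by projecting the ledge end line and the expected plate corners.

```bash
python3 - <<'E'
from h import *
for n,(u,v) in dict(side=(280,225),scene=(285,225)).items():
    c=ctrl.camera(n); I=c["image"][:,:,::-1]; I=cv2.resize(I[v-55:v+55,u-70:u+70],None,fx=5,fy=5,interpolation=2)
    f=lambda x,y,z:tuple(int(q) for q in (px(c,[*(O+ex*x/1e3+ey*y/1e3),z/1e3])-[u-70,v-55]+.5)*5)
    cv2.line(I,f(-85,110,60),f(-25,110,60),(0,0,255),1)
    cv2.line(I,f(-85,-110,60),f(50,-110,60),(0,0,255),1)
    cv2.polylines(I,[np.array([f(x,y,68) for x,y in((-25,40),(50,40),(50,140),(-25,140))])],True,(0,255,0),1)
    cv2.line(I,f(-25,140,60),f(50,140,60),(255,255,0),1)
    if n=="side": S=I
cv2.imwrite("pics/e.png",cv2.resize(np.hstack([S[200:470,180:600],I[60:330,100:520]]),(800,257)))
E
```

```text
(no output)
```

View pics/e.png

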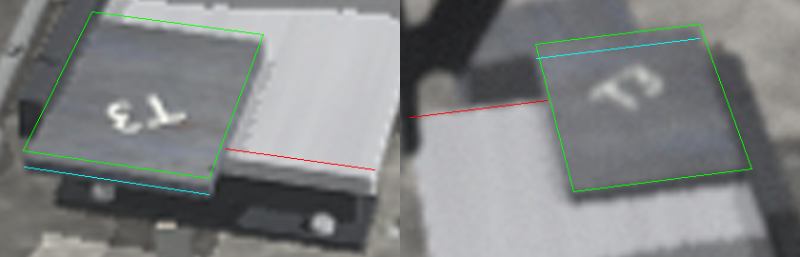

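No pictures are left to view, so I measure the edges from intensity profiles along y of the rest.

```bash
python3 - <<'E'
from h import *
np.set_printoptions(linewidth=250)
def prof(G,c,xs,ys,z):
    m=np.array([[px(c,[*(O+ex*x/1e3+ey*y/1e3),z/1e3]) for y in ys] for x in xs],np.float32)
    return cv2.remap(G,m[...,0],m[...,1],1).mean(0)
for n in("side","scene"):
    c=ctrl.camera(n); G=c["image"].mean(2).astype(np.float32)
    for nm,xs,ys,z in(("ledge left",range(-75,-34,4),range(96,128,2),60),("ledge right",range(-60,40,4),range(-126,-96,2),60),("plate near",range(-15,40,4),range(26,54,2),68),("plate far",range(-15,40,4),range(128,160,2),68)):
        print(n,nm,list(zip(ys,prof(G,c,xs,ys,z).round().astype(int).tolist())))
E
```

```text
side ledge left [(96, 199), (98, 199), (100, 199), (102, 199), (104, 199), (106, 200), (108, 200), (110, 201), (112, 200), (114, 188), (116, 151), (118, 119), (120, 116), (122, 115), (124, 109), (126, 81)]
side ledge right [(-126, 106), (-124, 107), (-122, 108), (-120, 106), (-118, 103), (-116, 101), (-114, 101), (-112, 102), (-110, 103), (-108, 107), (-106, 112), (-104, 119), (-102, 128), (-100, 135), (-98, 136)]
side plate near [(26, 184), (28, 197), (30, 199), (32, 198), (34, 198), (36, 198), (38, 199), (40, 198), (42, 192), (44, 174), (46, 140), (48, 116), (50, 112), (52, 113)]
side plate far [(128, 133), (130, 131), (132, 130), (134, 130), (136, 132), (138, 134), (140, 131), (142, 123), (144, 103), (146, 80), (148, 73), (150, 72), (152, 68), (154, 66), (156, 69), (158, 71)]
scene ledge left [(96, 187), (98, 187), (100, 188), (102, 188), (104, 188), (106, 184), (108, 173), (110, 152), (112, 128), (114, 106), (116, 95), (118, 90), (120, 90), (122, 89), (124, 89), (126, 88)]
scene ledge right [(-126, 52), (-124, 53), (-122, 54), (-120, 55), (-118, 64), (-116, 84), (-114, 101), (-112, 111), (-110, 120), (-108, 125), (-106, 126), (-104, 125), (-102, 124), (-100, 124), (-98, 123)]
scene plate near [(26, 186), (28, 179), (30, 162), (32, 133), (34, 102), (36, 85), (38, 84), (40, 92), (42, 102), (44, 108), (46, 110), (48, 111), (50, 112), (52, 112)]
scene plate far [(128, 117), (130, 117), (132, 117), (134, 117), (136, 116), (138, 116), (140, 117), (142, 118), (144, 118), (146, 120), (148, 121), (150, 121), (152, 122), (154, 122), (156, 122), (158, 122)]
```

The overhang reads about 29 mm in both cameras. One gentle press at the middle of the plate's front edge will make sure it is flush with the fence.

```bash
python3 -m pendant '[{"dx":3.7,"dy":1.5,"dz":0,"wx":0,"wy":0,"wz":0,"fingers":0},{"dx":3.7,"dy":1.5,"dz":0,"wx":0,"wy":0,"wz":0,"fingers":0},{"dx":3.6,"dy":1.4,"dz":2,"wx":0,"wy":0,"wz":0,"fingers":0},{"dx":0,"dy":0,"dz":3,"wx":0,"wy":0,"wz":0,"fingers":0},{"dx":0,"dy":0,"dz":2.5,"wx":0,"wy":0,"wz":0,"fingers":0},{"dx":0,"dy":0,"dz":1,"wx":0,"wy":0,"wz":0,"fingers":0},{"dx":0,"dy":0,"dz":0.3,"wx":0,"wy":0,"wz":0,"fingers":0},{"dx":0,"dy":0,"dz":0,"wx":0,"wy":0,"wz":0,"fingers":0}]' | egrep 'contact'
python3 -c "
from h import *
need(-45,88,135.5,90)"
```

```text
contact_force: [0.2, -0.5, 0.3]
t 21.75 TCP rest mm [-67.7  89.1] z 136.1 rot deg [179.96  -0.    89.97] F rest [ 0.3 -0.5  0.3] open -0.0
turn deg [ 0.04 -0.   -0.03] shift cm in target axes [-0.11  2.27  0.06]
```

```bash
python3 -m pendant '[{"dx":0,"dy":0.6,"dz":0,"wx":0,"wy":0,"wz":0,"fingers":0},{"dx":0,"dy":0.6,"dz":0,"wx":0,"wy":0,"wz":0,"fingers":0},{"dx":0,"dy":0.5,"dz":0,"wx":0,"wy":0,"wz":0,"fingers":0},{"dx":0,"dy":0.3,"dz":0,"wx":0,"wy":0,"wz":0,"fingers":0},{"dx":0,"dy":0,"dz":0,"wx":0,"wy":0,"wz":0,"fingers":0}]' | egrep 'contact'
for i in 1 2 3 4 5; do python3 -m pendant '[{"dx":0,"dy":0.15,"dz":0,"wx":0,"wy":0,"wz":0,"fingers":0},{"dx":0,"dy":0,"dz":0,"wx":0,"wy":0,"wz":0,"fingers":0}]' | egrep 'contact'; done; python3 -c "from h import *;tell()"
```

```text
contact_force: [-0.5, -0.1, -0.1]
contact_force: [-0.8, -0.3, 0.5]
contact_force: [-0.2, -0.3, -0.3]
contact_force: [-0.9, -0.3, -0.6]
contact_force: [0.3, 0.0, -0.3]
contact_force: [-0.3, 0.6, 0.2]
t 23.62 TCP rest mm [-40.5  89. ] z 135.3 rot deg [-1.7999e+02  2.0000e-02  8.9970e+01] F rest [-0.4  0.5  0.2] open -0.0
```

```bash
for i in 1 2 3 4; do python3 -m pendant '[{"dx":0,"dy":0.15,"dz":0,"wx":0,"wy":0,"wz":0,"fingers":0},{"dx":0,"dy":0,"dz":0,"wx":0,"wy":0,"wz":0,"fingers":0}]' | egrep 'contact'; done; python3 -c "from h import *;tell()"
```

```text
contact_force: [0.8, -0.6, 0.2]
contact_force: [-0.5, 0.0, 0.0]
contact_force: [-1.0, -0.4, 0.4]
contact_force: [-0.6, 0.6, -0.4]
t 24.62 TCP rest mm [-34.5  89. ] z 135.3 rot deg [-1.7999e+02  2.0000e-02  8.9970e+01] F rest [-0.7  0.4 -0.4] open 0.0
```

```bash
for i in 1 2 3; do python3 -m pendant '[{"dx":0,"dy":0.15,"dz":0,"wx":0,"wy":0,"wz":0,"fingers":0},{"dx":0,"dy":0,"dz":0,"wx":0,"wy":0,"wz":0,"fingers":0}]' | egrep 'contact'; done; python3 -c "
from h import *;tell()
for n in('side','scene'): plate(n)"
```

```text
contact_force: [0.0, 0.5, 0.4]
contact_force: [-3.6, 2.0, 1.8]
contact_force: [-11.5, 2.7, 7.0]
t 25.38 TCP rest mm [-31.6  89.1] z 135.2 rot deg [-1.7978e+02  2.0000e-02  9.0010e+01] F rest [-11.8  -0.6   7. ] open 0.0
side 0.83 [349. 302.  45.  32.] rest mm [-146.   251.3] [65.6 49.1] 53.1
side 0.79 [274. 233.  46.  36.] rest mm [  9.6 100.1] [ 76.4 106.4] 0.9
side 0.19 [326. 177.   5.  19.] rest mm [ -43.3 -129.7] [16.1 77.1] 10.3
scene 0.75 [288. 208.  41.  41.] rest mm [12.7 83.6] [109.9  81.9] 90.0
scene 0.68 [339. 258.  36.  58.] rest mm [ 80.8 -69. ] [ 28.3 153.5] 1.0
scene 0.56 [209. 211.  34.  23.] rest mm [-138.8  103.5] [65.8 47.9] 50.6
```

The force rises stiffly on contact, so the plate is seated against the fence. I back off, rise, and hand in.

```bash
python3 -m pendant '[{"dx":0,"dy":-0.5,"dz":0,"wx":0,"wy":0,"wz":0,"fingers":0},{"dx":0,"dy":-1.5,"dz":0,"wx":0,"wy":0,"wz":0,"fingers":0},{"dx":0,"dy":-2,"dz":0,"wx":0,"wy":0,"wz":0,"fingers":0},{"dx":0,"dy":-2,"dz":-3,"wx":0,"wy":0,"wz":0,"fingers":0},{"dx":0,"dy":-2,"dz":-4,"wx":0,"wy":0,"wz":0,"fingers":0},{"dx":0,"dy":0,"dz":-3,"wx":0,"wy":0,"wz":0,"fingers":0},{"dx":0,"dy":0,"dz":0,"wx":0,"wy":0,"wz":0,"fingers":0}]' | egrep 'contact'
python3 -c "
from h import *;tell()
for n in('side','scene'): plate(n)
print(ctrl.hand_in())"
```

```text
contact_force: [-0.7, -0.7, -0.7]
t 26.45 TCP rest mm [-110.    89.4] z 237.9 rot deg [ 1.7975e+02 -9.0000e-02  8.9990e+01] F rest [-0.4 -0.9 -0.7] open 0.0
side 0.71 [276. 231.  53.  38.] rest mm [ 9.9 98.8] [106.9  76.2] 89.9
side 0.64 [347. 302.  44.  30.] rest mm [-146.   252.3] [63.2 48.1] 50.5
scene 0.95 [210. 211.  34.  23.] rest mm [-137.9  103.6] [65.5 49.2] 54.3
scene 0.74 [285. 207.  48.  40.] rest mm [10.2 85.5] [ 77.6 106.6] 0.4
the job is handed in; nothing more can be done
None
```

The plate is flat against the fence and sticks out about 29 mm past the left end of the rest, beside the tube; the arm stayed clear of the tube, tub and wrench, and the job was handed in at about 26.5 s.

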